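# Cover the sugar bowl with its lid from the drawer

### The arm

A 6-joint arm with a two-finger parallel gripper is mounted at the origin on the work surface. World frame = base frame: x ahead of the robot, y to its left, z up, the work surface at z = 0. Lengths are in mm, angles in rad, forces in N, time in s.
With the tool pointing down it reaches from about 350 to 775 mm from the base axis. Payload 7.3 kg.
Tool frame: the origin (TCP) lies on the front face of the gripper's body, between the roots of the fingers; the fingertips stand 66 mm ahead of it and the grasp point (between the pads) lies 47 mm ahead of it (bot.tip_extent is the distance from the TCP to the fingertips, in mm); z points along the fingers, y is the line along which they close (so a half turn about z gives the same grasp; the last joint's range is limited). The gripper opens to 92 mm and grips with 3 to 60 N. Pads are 19 mm wide; open, the fingers measure 130 mm over their backs; the gripper's body (75 mm by 190 mm) begins 47 mm behind the grasp point.
Start: joints at [1.136, 0.342, 1.524, -0, 1.275, -0.146], TCP at [149.503, 503.277, 292.241] pointing down, gripper open.
Joint ranges: [-2.53, 2.53], [-0.77, 2.02], [0.04, 2.7], [-1, 4.14], [0.28, 2.66], [-3.11, 3.11]. Speed limits (rad/s): [2.57, 2.57, 3.14, 3.14, 3.14, 3.14].

### API

Orientations are given as [roll, pitch, yaw] about the fixed x, y, z axes, in that order (R = Rz(yaw) Ry(pitch) Rx(roll)).
In Python, from plant import readout, viewer, order, bot gives the robot as it stands.
- The arm moves only by the shell command python3 -m creep 'ROWS'. ROWS is text: rows parted by semicolons, each of 7 numbers parted by spaces: the shift along the world's x, y, z in m, then the turn, a rotation vector about the world's x, y, z in rad, then the opening in per cent of the stroke, from 0 (shut) to 100 (fully open). A call has 1 to 8 rows; each row shifts and turns the commanded pose from where the row before left it; what a row does not reach is not made up. A row lasts 1/12 s, in which the tool goes at most 41.7 mm and 7.16 degrees, less where a joint would pass 70% of its speed; a pose out of reach is approached as far as the arm can. A call is refused whole if a number of a shift passes 0.0417 or a number of a turn 0.125, either way. A call with a gripper value outside its range is refused whole. The fingers move at their own pace and stop on an object; the grip force is fixed at half the most. Time passes only in rows, so rows that do not move let the fingers close. It gives the time, the measured TCP pose, the force, the opening and the grip force at its end, in the units of the state.
- readout.get_obs(): the state, without advancing time (a new reading comes with each control period).
- viewer.capture(name): name is "scene" or "top"; returns the picture (480x640x3 uint8, red, green, blue); there is no depth.
- viewer.camera_info(name): a dict with "fx", "fy", "cx", "cy" (pixels), "origin" and "rotation" of the camera in the world. Camera axes: x right, y up, looking along -z (the intrinsics and any distortion apply to the point x, -y, -z); pixel columns grow to the right and rows downward; lengths in mm; the calibration is good to about 2 mm. A picture is of the moment at which its call begins. camera_info takes no time and is no camera call.
- order.close_job(): hands the job in; it is judged then, once.
The state is a dict: "time": time; "joint_positions": joint angles; "dq": joint speeds; "tau": joint torques, N m; "tool_pos": TCP position; "tcp_rot": TCP orientation; "contact_force": force on the tool from outside, world axes, zero at the start; "moment": the same for the moment, N m; "grip_width": finger opening in mm; "finger_force": force on a finger pad.
Only numpy, scipy, OpenCV 4.12 (cv2) and the standard library are available. Lean on these libraries where they do the work, as an engineer would, in place of code of your own. Each camera call takes 0.05 s, during which the arm holds its last target. There are 200 camera calls.

### The job

Pull the drawer of the wooden chest open by its handle, take out the larger of the two lids and set it gently, without dropping it, on the open metal sugar bowl so that it sits properly in the rim. Leave the smaller lid in the drawer and push the drawer fully shut again. Leave the sugar bowl about where it stands, and do not shove the other things on the bench.

Things in the scene. Friction and masses are not known exactly. Their poses are not given: they have to be found in the camera images.
- drawer (a joint): Opening, in m, of the single drawer of a low dark wooden chest that is fixed to the bench (240 mm deep, 290 mm wide, 115 mm high; the drawer front takes up its front side, roughly towards the robot): 0 is fully shut, it grows as the drawer slides out along the handle's -x, stop at 0.165. It slides with light friction and stays where it is left; it may start a little ajar.
- handle (a point): Middle of the drawer's steel bow handle: a level round bar 12 mm in diameter and 110 mm long along the drawer's y, 45 mm out from the drawer front (39 mm clear behind the bar), 83 mm above the bench and 32 mm below the chest's top. Its x axis is level, square to the drawer front, and points into the chest; z is up. It moves with the drawer.
- drawer_floor (a point): Middle of the front edge of the drawer's inner floor: 66 mm behind the handle bar, 22 mm above the bench, moving with the drawer; axes as the handle's. From here the inside runs 195 mm along x and is 248 mm wide, split by a 6 mm divider at y = 0 into two halves 121 mm wide; walls and divider stand 49 mm over the floor, the drawer front 80 mm.
- lid: Round domed metal lid, origin at the centre of its underside, z up. From below: a locating spigot 82 mm in diameter, 6 mm high (it rests on this in the drawer); a brim 108 mm in diameter from 6 to 9.5 mm up; a low dome up to 24 mm; on top an upright cylindrical knob 23 mm in diameter from 24 to 50 mm up, to grip from above. It starts lying in one half of the drawer and fits the sugar bowl.
- small_lid: Round domed metal lid, origin at the centre of its underside, z up. From below: a locating spigot 54 mm in diameter, 6 mm high (it rests on this in the drawer); a brim 76 mm in diameter from 6 to 9.5 mm up; a low dome up to 24 mm; on top an upright cylindrical knob 23 mm in diameter from 24 to 50 mm up, to grip from above. It lies in the other half of the drawer and does not fit.
- bowl: Open round metal sugar bowl standing loose on the bench, 80 mm high, 112 mm across at its widest, 100 mm across the rim, wall 4 mm; origin at the centre of its underside. It may stand to the left or to the right of the chest.
- bowl_rim (a point): Centre of the bowl's mouth at rim height, 80 mm above the bowl's underside; z up, moves with the bowl. The mouth is 92 mm wide inside. With the lid properly on, the lid's brim lies on the rim and the lid's origin is 6 mm below this point.
- finished_bowl: Bystander: metal bowl with its lid already on (one piece), 100 mm across, 105 mm high; origin at the centre of its underside. It stands on the other side of the chest from the open bowl.
- hammer: Bystander: hammer with a dark wooden handle lying on the bench, 260 mm long along its x, 26 mm high; origin at the middle of its underside.
- cup: Bystander: steel lidded coffee cup on its saucer (one piece), 94 mm across, 115 mm high; origin at the centre of its underside.
- tape: Bystander: roll of clear tape lying flat, 100 mm across, 48 mm high; origin at the centre of its underside.
There are look-alikes about, which are no part of the job. Leave any yellow look-alike of the bowl alone.

How it is judged (in metres and radians):
On the way, in this order (a step that is already met when the one before it is completed fails the run):
1. the drawer is pulled out by more than 80 mm (value of joint drawer above 0.08 m), for 0.1 s.
2. the larger lid sits in the rim of the bowl and is let go (horizontal distance between lid and bowl_rim below 0.009 m and z of lid in the frame of bowl_rim between -0.01 and -0.003 m and angle between each of lid, bowl's own z axis and vertical below 0.06 rad and contact force between the fingers and lid below 0.1 N), for 0.3 s.
At the end, for the whole second after the job is handed in: The larger lid lies level (within 0.06 rad) in the bowl's rim, its origin 3 to 10 mm below the rim and within 9 mm of the bowl's axis; the bowl stands upright (within 0.06 rad); lid and bowl are at rest; the smaller lid lies in the drawer; the drawer is shut to within 6 mm (horizontal distance between lid and bowl_rim below 0.009 m and z of lid in the frame of bowl_rim between -0.01 and -0.003 m and angle between each of lid, bowl's own z axis and vertical below 0.06 rad and linear speed of each of lid, bowl below 0.02 m/s and value of joint drawer below 0.006 m and x of small_lid in the frame of drawer_floor between 0 and 0.195 m and y of small_lid in the frame of drawer_floor between -0.125 and 0.125 m and z of small_lid in the frame of drawer_floor between -0.01 and 0.03 m); the robot touches nothing.
It fails at once if the lid is dropped (it falls free at over 0.45 m/s, above the height of the drawer) (linear speed of lid above 0.45 m/s and height (world z) of lid above 0.05 m and contact force between the fingers and lid below 0.05 N).
It fails at once if the sugar bowl is shifted by more than 50 mm (distance of bowl from where it was at the start of the episode above 0.05 m).
It fails at once if another thing on the bench is shifted by more than 40 mm (distance of any of finished_bowl, hammer, cup, tape from where it was at the start of the episode above 0.04 m).
It also fails if it takes over 64 s, if anything falls off the work surface, if the arm or the gripper's body presses on something with over 40 N, if the wrist force passes 120 N, or if a joint passes its speed limit or range.

## Working session

There is one attempt and no reset: what is moved stays moved. The work goes in short steps, Python scripts to look and compute and a shell command to move; the robot and the scene stay as the last step left them, time stands still between calls to the robot, and variables do not carry over. Pictures are saved under pics/ and viewed, at most 13 in all, crops included, and the job is handed in when it is done.

```bash
mkdir -p pics; ls
cat > h.py <<'E'
import numpy as np, cv2
from plant import readout, viewer, order, bot
def cap(n,f):
    im=viewer.capture(n); cv2.imwrite('pics/'+f,im[:,:,::-1]); return im
def ray(n,u,v):
    c=viewer.camera_info(n); R=np.array(c['rotation']); 
    if R.shape!=(3,3):
        from scipy.spatial.transform import Rotation as Q; R=Q.from_euler('xyz',R).as_matrix()
    d=np.array([(u-c['cx'])/c['fx'],-(v-c['cy'])/c['fy'],-1.]); return np.array(c['origin'],float),R@d
def plane(n,u,v,z):
    o,d=ray(n,u,v); return o+d*(z-o[2])/d[2]
def proj(n,p):
    c=viewer.camera_info(n); o,_=ray(n,0,0); R=np.array(c['rotation'])
    if R.shape!=(3,3):
        from scipy.spatial.transform import Rotation as Q; R=Q.from_euler('xyz',R).as_matrix()
    q=R.T@(np.array(p,float)-o); return c['cx']-c['fx']*q[0]/q[2], c['cy']+c['fy']*q[1]/q[2]
E
python3 - <<'E'
from h import *
print(readout.get_obs())
for n in('scene','top'): cap(n,n+'0.png'); print(viewer.camera_info(n))
E
```

```text
pics
{'time': 0.0, 'joint_positions': array([ 1.13598331e+00,  3.42705873e-01,  1.52503759e+00,  9.57480945e-06,
        1.27542188e+00, -1.46001824e-01]), 'dq': array([-2.17218887e-04,  6.65586354e-04, -3.62206324e-04, -1.26696013e-03,
        1.48937576e-05,  1.16609993e-03]), 'tau': array([-2.66016259e-04, -4.31237733e+01, -2.44220299e+01,  7.19393953e-02,
        5.58361982e-02, -1.01184066e-04]), 'tool_pos': array([149.36685735, 502.96741321, 291.54646433]), 'tcp_rot': array([-3.14003803e+00, -2.37858230e-04,  2.85277848e+00]), 'contact_force': array([ 0.38508474, -0.12010774,  0.36996795]), 'moment': array([ 0.0337753 , -0.00642397,  0.04574412]), 'finger_force': 0.0, 'grip_width': 91.98843355311863}
{'fx': 439.72186610273155, 'fy': 439.72186610273155, 'cx': 313.7846708578149, 'cy': 234.11887113686075, 'origin': array([943.61604443, 458.93544057, 875.69459791]), 'rotation': array([0.60382437, 0.01078349, 2.39576112])}
{'fx': 517.0740474728541, 'fy': 517.0740474728541, 'cx': 319.89675447133413, 'cy': 238.38888299021346, 'origin': array([ 404.93819142,   59.13836449, 1125.80521195]), 'rotation': array([ 0.17360003, -0.0252995 , -1.58605719])}
```

View pics/scene0.png

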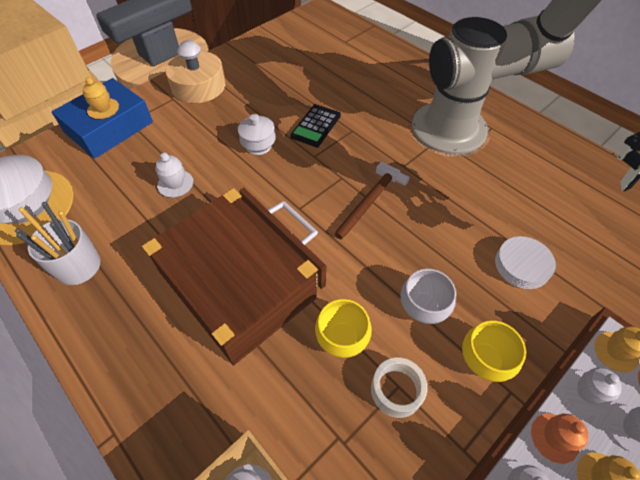

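View pics/top0.png

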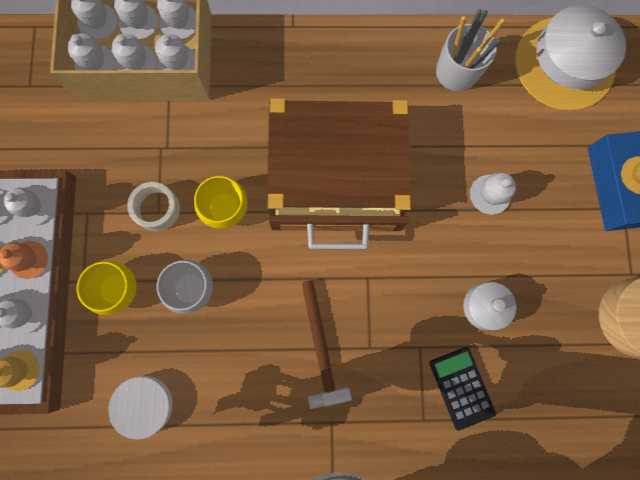

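The top view shows the chest at about (340,150) and its handle bar along row 246, columns 310–367. The open steel bowl is at about (185,286), the hammer at (325,340) and the finished bowl at (490,305). The drawer is slightly ajar.

Run:
```python
from h import *
t=cv2.imread('pics/top0.png'); s=cv2.imread('pics/scene0.png')
def comps(im,box,lo,hi,name):
    x0,y0,x1,y1=box; hsv=cv2.cvtColor(im,cv2.COLOR_BGR2HSV)
    m=cv2.inRange(hsv,lo,hi); k=np.zeros_like(m); k[y0:y1,x0:x1]=m[y0:y1,x0:x1]
    cs,_=cv2.findContours(k,cv2.RETR_EXTERNAL,cv2.CHAIN_APPROX_NONE); c=max(cs,key=cv2.contourArea)
    print(name,cv2.contourArea(c),cv2.minAreaRect(c)); return c
h=comps(t,(295,222,385,262),(0,0,120),(180,60,255),'handle')
b=comps(t,(145,250,225,325),(0,0,90),(180,45,255),'bowl')
bs=comps(s,(390,260,465,330),(0,0,90),(180,45,255),'bowl s')
print('ellipse',cv2.fitEllipse(b))
# bar ends: lower edge of handle
p=h[:,0,:]; 
for n,(u,v) in {'barL':(310,246.5),'barR':(367,246.5)}.items(): print(n,plane('top',u,v,89))
u0,v0=p.min(0);u1,v1=p.max(0);print(u0,v0,u1,v1)
for n,u,v in [('fl',275,202),('fr',402,202),('bl',277,105),('br',400,106)]: print('corner',n,plane('top',u,v,115))
for n,u,v in [('fl',307,269),('fr',232,196),('bl',224,334),('br',152,247)]: print('scorner',n,plane('scene',u,v,115))
for n,u,v in [('bar',315,240),('bar',273,208)]: print('scene bar',plane('scene',u,v,87))
print('bowl rim', plane('top',*cv2.fitEllipse(b)[0],80), 'w',plane('top',159,286,80)-plane('top',211,286,80))
print('bowl rim s', plane('scene',429,289,80))
print('hammer',plane('top',310,282,20),plane('top',330,398,20),'finished',plane('top',490,305,50))
print('yellow',plane('top',221,200,80),plane('top',107,286,80),'cup',plane('top',492,192,50))
```

```text
handle 432.5 ((337.5, 236.0), (24.0, 61.0), 90.0)
bowl 2265.5 ((184.20001220703125, 286.1000061035156), (52.810035705566406, 55.3398551940918), 71.56504821777344)
bowl s 2312.0 ((428.0, 296.0), (54.0, 54.0), 90.0)
ellipse ((184.08261108398438, 286.18048095703125), (52.495426177978516, 55.008277893066406), 79.705322265625)
barL [569.8986569   50.47869964  89.        ]
barR [568.59561445 -65.52171557  89.        ]
307 224 368 248
corner fl [656.90568381 119.79577268 115.        ]
corner fr [ 654.61150706 -136.04849166  115.        ]
corner bl [863.7481484  115.59400529 115.        ]
corner br [ 860.55996426 -140.67326069  115.        ]
scorner fl [660.74079051 120.72354515 115.        ]
scorner fr [ 656.85803051 -133.67723532  115.        ]
scorner bl [862.81035393 118.39690846 115.        ]
scorner br [ 859.83926986 -137.34718154  115.        ]
scene bar [589.23598804  66.67423662  87.        ]
scene bar [599.3881422  -62.94659815  87.        ]
bowl rim [493.50533674 304.14936252  80.        ] w [  1.36848354 103.76564767   0.        ]
bowl rim s [499.15193618 307.79619754  80.        ]
hammer [503.99331339  50.82160921  20.        ] [264.2468994   12.46452853  20.        ] finished [ 448.49471531 -323.32247363   50.        ]
yellow [670.88859235 233.50228429  80.        ] [495.88842581 457.39031635  80.        ] cup [ 691.16419289 -345.32193745   50.        ]
```

```bash
python3 -m creep '0.026 -0.032 0 0 0 -0.081 35;0.026 -0.032 0 0 0 -0.081 35;0.026 -0.032 0 0 0 -0.081 35;0.026 -0.032 0 0 0 -0.081 35;0.026 -0.032 0 0 0 -0.081 35;0.026 -0.032 0 0 0 -0.081 35;0.026 -0.032 0 0 0 -0.081 35;0.026 -0.032 0 0 0 -0.081 35'; python3 -m creep '0.026 -0.032 0 0 0 -0.081 35;0.026 -0.032 0 0 0 -0.081 35;0.026 -0.032 0 0 0 -0.081 35;0.026 -0.032 0 0 0 -0.081 35;0.026 -0.032 0 0 0 -0.081 35;0.026 -0.032 0 0 0 -0.081 35;0.026 -0.032 0 0 0 -0.081 35;0.026 -0.032 0 0 0 -0.081 35'; python3 -m creep '0 0 0 0 0 0 35;0 0 0 0 0 0 35'
python3 - <<'E'
from h import *
s=cv2.imread('pics/scene0.png'); m=cv2.inRange(cv2.cvtColor(s,cv2.COLOR_BGR2HSV),(0,0,140),(180,60,255))
k=np.zeros_like(m);k[195:250,262:325]=m[195:250,262:325]
cs,_=cv2.findContours(k,0,1);c=max(cs,key=cv2.contourArea);print(c[:,0].tolist())
# expected bar ends in scene if bar at x=570
for x in (565,570,575,580): print(x,[np.round(proj('scene',(x,y,83)),1) for y in(48,-62)],[np.round(proj('top',(x,y,83)),1) for y in(48,-62)])
cap('scene','s1.png')
E
```

```text
time: 0.77
tool_pos: [358.2, 245.4, 292.2]
tcp_rot: [-3.141, -0.0, 2.201]
contact_force: [0.9, 0.9, -0.3]
grip_width: 43.2
finger_force: 0.0
time: 1.43
tool_pos: [566.3, -10.7, 291.9]
tcp_rot: [-3.141, -0.0, 1.552]
contact_force: [0.7, 1.1, 0.5]
grip_width: 32.2
finger_force: 0.0
time: 1.6
tool_pos: [566.0, -10.5, 290.9]
tcp_rot: [-3.14, -0.0, 1.554]
contact_force: [-0.4, 0.1, 0.3]
grip_width: 31.9
finger_force: 0.0
[[282, 201], [281, 202], [280, 202], [279, 203], [278, 203], [277, 204], [276, 205], [275, 205], [274, 206], [273, 206], [272, 207], [271, 208], [270, 208], [269, 209], [268, 209], [268, 210], [269, 211], [270, 212], [271, 213], [272, 213], [273, 212], [274, 211], [275, 211], [276, 210], [277, 209], [278, 209], [279, 208], [280, 208], [281, 207], [282, 206], [283, 205], [284, 205], [285, 206], [286, 207], [287, 208], [288, 209], [289, 210], [290, 211], [291, 212], [292, 213], [293, 214], [294, 215], [295, 216], [296, 217], [297, 217], [298, 218], [299, 219], [300, 220], [301, 221], [302, 222], [303, 223], [304, 224], [305, 225], [306, 226], [307, 227], [308, 228], [309, 2
[... 512 characters left out ...]
8, 223], [307, 222], [306, 221], [305, 220], [304, 219], [303, 218], [302, 218], [301, 217], [300, 216], [299, 215], [298, 214], [297, 213], [296, 212], [295, 211], [294, 210], [293, 209], [292, 208], [291, 208], [290, 207], [289, 206], [288, 205], [287, 204], [286, 203], [285, 202], [284, 201], [283, 201]]
565 [array([317.3, 229.6]), array([284.9, 201.3])] [array([311.2, 249.3]), array([365. , 248.7])]
570 [array([315.7, 230.9]), array([283.2, 202.4])] [array([311.2, 246.9]), array([364.9, 246.3])]
575 [array([314. , 232.2]), array([281.6, 203.6])] [array([311.2, 244.5]), array([364.9, 243.9])]
580 [array([312.3, 233.5]), array([279.9, 204.7])] [array([311.1, 242.1]), array([364.8, 241.5])]
```

View pics/s1.png

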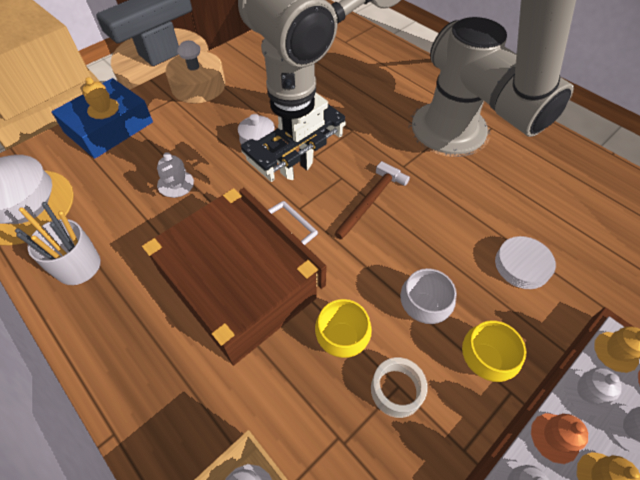

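The gripper now hangs over the handle bar, which runs (284,203)–(316,231) in this view. Both views put the bar at x≈570, y≈−7.

```bash
python3 -m creep '0.004 0.002 -0.03 0 0 0.004 35;0 0 -0.04 0 0 0 35;0 0 -0.04 0 0 0 35;0 0 -0.03 0 0 0 35;0 0 -0.02 0 0 0 35;0 0 0 0 0 0 35'; python3 -m creep '0 0 0 0 0 0 0;0 0 0 0 0 0 0;0 0 0 0 0 0 0;0 0 0 0 0 0 0'
```

```text
time: 2.15
tool_pos: [566.2, -4.8, 128.1]
tcp_rot: [-3.133, -0.001, 1.563]
contact_force: [-0.5, -1.1, -0.1]
grip_width: 32.0
finger_force: 0.0
time: 2.48
tool_pos: [570.6, -6.5, 134.3]
tcp_rot: [3.137, 0.0, 1.561]
contact_force: [0.0, 1.3, 4.9]
grip_width: 11.1
finger_force: 30.0
```

```bash
python3 -m creep '-0.005 0 0 0 0 0 0;-0.01 0 0 0 0 0 0;-0.012 0 0 0 0 0 0;-0.012 0 0 0 0 0 0;-0.012 0 0 0 0 0 0;-0.012 0 0 0 0 0 0;-0.012 0 0 0 0 0 0;0 0 0 0 0 0 0'
python3 - <<'E'
from h import *
cap('scene','s2.png');cap('top','t2.png')
E
```

```text
time: 3.15
tool_pos: [493.1, -5.3, 134.3]
tcp_rot: [3.14, -0.002, 1.561]
contact_force: [-0.2, 9.8, 10.7]
grip_width: 10.9
finger_force: 30.0
```

View pics/s2.png

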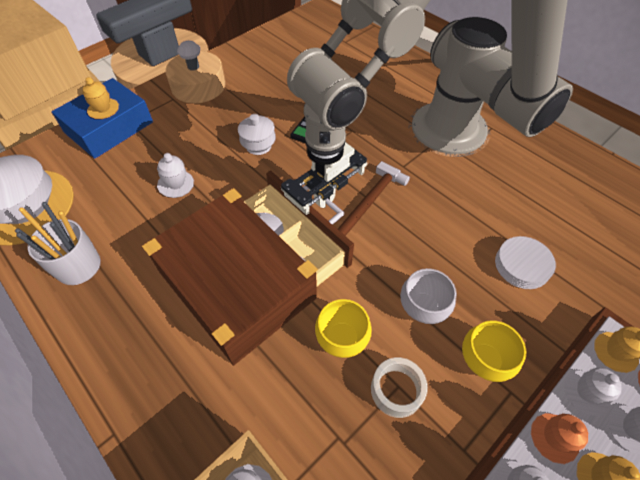

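The drawer is about 80 mm further out. A lid shows in the right half at (270,222), and the hammer's end lies near the drawer front at (345,232).

```bash
python3 -m creep '-0.01 0.0005 0 0 0 0 0;-0.01 0 0 0 0 0 0;-0.01 0.0005 0 0 0 0 0;-0.01 0 0 0 0 0 0;-0.01 0.0005 0 0 0 0 0;0 0 0 0 0 0 0'
python3 - <<'E'
from h import *
a=cap('scene','s3.png');b=cap('top','t3.png')
cv2.imwrite('pics/c3.png',np.hstack([cv2.resize(a[150:300,200:420],(396,270)),cv2.resize(b[80:420,230:450],(388,600))[0:270]])[:,:,::-1] if 0 else np.hstack([cv2.resize(a[150:310,200:420],None,fx=1.8,fy=1.8)[:288],cv2.resize(b[130:290,240:450],None,fx=1.8,fy=1.8)[:288]])[:,:,::-1])
E
```

```text
time: 3.75
tool_pos: [444.1, -4.4, 134.2]
tcp_rot: [3.138, -0.001, 1.561]
contact_force: [-1.1, 8.1, 12.9]
grip_width: 10.9
finger_force: 30.0
```

View pics/c3.png

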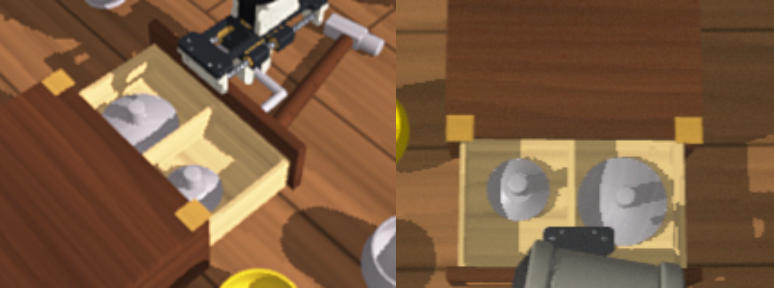

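The larger lid is in the right (−y) half, with its knob at about top pixel (368,239). The smaller one is at about (307,232). The big brim looks clear of the chest edge, so next I measure it and check the hammer.

Run:
```python
from h import *
t=cv2.imread('pics/t3.png'); s=cv2.imread('pics/s3.png'); t0=cv2.imread('pics/top0.png')
def big(im,box,smax=40,vmin=70):
    x0,y0,x1,y1=box; k=np.zeros(im.shape[:2],np.uint8)
    k[y0:y1,x0:x1]=cv2.inRange(cv2.cvtColor(im,cv2.COLOR_BGR2HSV),(0,0,vmin),(180,smax,255))[y0:y1,x0:x1]
    cs,_=cv2.findContours(k,0,1);c=max(cs,key=cv2.contourArea);return c
c=big(t,(336,210,396,270));e=cv2.minEnclosingCircle(c);print('lid circ',e,plane('top',*e[0],31.5),'radius mm',e[1]*(1125-31)/517)
g=cv2.cvtColor(t,cv2.COLOR_BGR2GRAY)
for u,v in [(367.8,238.9)]: print('knob top',plane('top',u,v,72))
# scene knob: crop (137,105)/1.8
print('knob scene',plane('scene',200+137/1.8,150+103/1.8,72))
for im,n in((t0,'before'),(t,'now')):
    m=big(im,(300,380,360,415)); print(n,'hammer head',cv2.minAreaRect(m))
print('chest edge',plane('top',380,130+138/1.8,115))
cv2.imwrite('pics/k3.png',np.hstack([cv2.resize(t[205:275,330:400],None,fx=5,fy=5,interpolation=2),cv2.resize(s[190:260,245:315],None,fx=5,fy=5,interpolation=2)]))
```

```text
lid circ ((365.3067932128906, 241.6723175048828), 24.79056167602539) [588.22752527 -69.10874119  31.5       ] radius mm 52.45817112876553
knob top [587.2174248  -69.72490803  72.        ]
knob scene [586.10783662 -69.68312362  72.        ]
before hammer head ((329.2426452636719, 398.0311279296875), (13.685099601745605, 42.601318359375), 76.75948333740234)
now hammer head ((329.5, 397.0), (34.0, 59.0), 90.0)
chest edge [645.35741663 -91.15231467 115.        ]
```

View pics/k3.png

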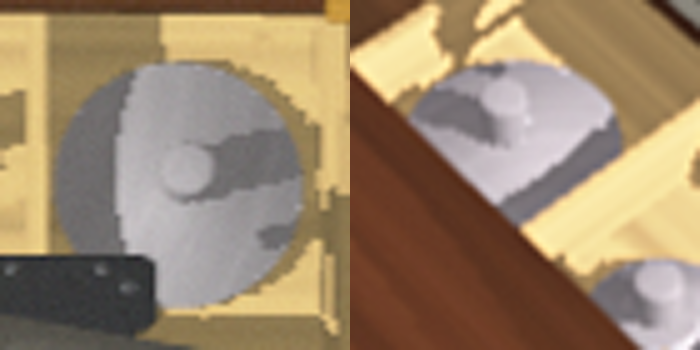

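The big lid's centre is at about (587.5,−69.5) in both views, so its rear brim sits right at the chest edge. I'll pull 10 mm more, release, rise and turn over to it.

```bash
python3 -m creep '-0.005 0 0 0 0 0 0;-0.005 0 0 0 0 0 0;0 0 0 0 0 0 0;0 0 0 0 0 0 35;0 0 0 0 0 0 35;0 0 0 0 0 0 35;0 0 0 0 0 0 35'; python3 -m creep '0 0 0.03 0 0 0 35;0 0 0.04 0 0 0 35;0 0 0.04 0 0 -0.12 50;0.024 -0.011 0 0 0 -0.12 50;0.024 -0.011 0 0 0 -0.12 50;0.024 -0.011 0 0 0 -0.12 50;0.024 -0.011 0 0 0 -0.12 50;0.024 -0.011 0 0 0 -0.12 50'; python3 -m creep '0.024 -0.010 0 0 0 -0.12 50;0 0 0 0 0 -0.12 50;0 0 0 0 0 -0.12 50;0 0 0 0 0 -0.12 50;0 0 0 0 0 -0.12 50;0 0 0 0 0 -0.12 50;0 0 0 0 0 -0.12 50;0 0 0 0 0 0 50'
python3 - <<'E'
from h import *
print(readout.get_obs()['joint_positions'])
s=cap('scene','s4.png');t=cap('top','t4.png')
t3=cv2.imread('pics/t3.png')
cv2.imwrite('pics/c4.png',np.hstack([cv2.resize(t[180:420,260:410][:,:,::-1],None,fx=2.4,fy=2.4,interpolation=2),cv2.resize(s[150:300,210:390][:,:,::-1],(430,358)) .repeat(1,0) if 0 else cv2.copyMakeBorder(cv2.resize(s[150:300,210:390][:,:,::-1],(430,358)),0,218,0,0,cv2.BORDER_CONSTANT)]))
E
```

```text
time: 4.43
tool_pos: [434.3, -5.4, 132.3]
tcp_rot: [-3.141, 0.0, 1.561]
contact_force: [0.2, -0.2, -0.2]
grip_width: 30.3
finger_force: 0.0
time: 5.1
tool_pos: [555.3, -60.9, 242.0]
tcp_rot: [-3.141, 0.001, 0.835]
contact_force: [1.3, 0.1, -0.5]
grip_width: 46.4
finger_force: 0.0
time: 5.77
tool_pos: [578.3, -70.4, 241.8]
tcp_rot: [-3.142, 0.001, -0.004]
contact_force: [-0.8, -0.5, -0.6]
grip_width: 46.0
finger_force: 0.0
[-2.52605661e-01  4.89313027e-01  1.43594656e+00 -2.98308618e-04
  1.21743962e+00  1.32201301e+00]
```

View pics/c4.png

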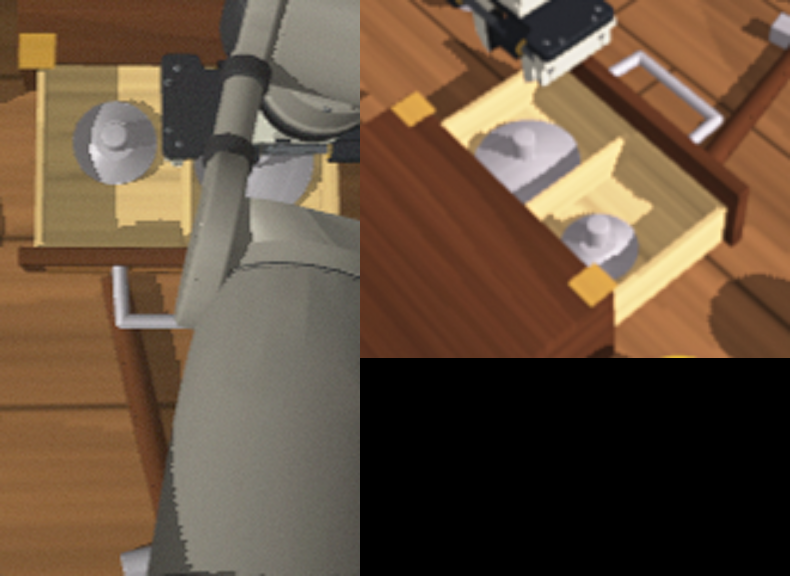

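The drawer has passed clear over the hammer. The lid lies free in the opening with its knob under the gripper, so I go down and grip.

```bash
python3 -m creep '0 0.001 -0.04 0 0 0 50;0 0 -0.04 0 0 0 50;0 0 -0.03 0 0 0 50;0 0 -0.015 0 0 0 50;0 0 0 0 0 0 50;0 0 0 0 0 0 50'; python3 -m creep '0 0 0 0 0 0 0;0 0 0 0 0 0 0;0 0 0 0 0 0 0;0 0 0 0 0 0 0;0 0 0 0 0 0 0'
```

```text
time: 6.37
tool_pos: [578.3, -69.2, 116.8]
tcp_rot: [-3.141, 0.002, 0.003]
contact_force: [-0.0, 0.2, 0.8]
grip_width: 46.2
finger_force: 0.0
time: 6.78
tool_pos: [579.1, -69.2, 118.5]
tcp_rot: [3.141, -0.002, 0.001]
contact_force: [-0.4, 0.5, 5.1]
grip_width: 22.2
finger_force: 30.0
```

```bash
python3 -m creep '0 0 0.005 0 0 0 0;0 0 0.01 0 0 0 0;0 0 0.015 0 0 0 0;0 0 0.02 0 0 0 0;0 0 0.025 0 0 0 0;0 0 0.025 0 0 0 0;0 0 0.02 0 0 0 0;0 0 0.01 0 0 0 0'
python3 - <<'E'
from h import *
s=cap('scene','s5.png');t=cap('top','t5.png')
a=cv2.resize(t[250:325,145:225],None,fx=5,fy=5,interpolation=2);b=cv2.resize(s[260:335,388:468],None,fx=5,fy=5,interpolation=2)
cv2.imwrite('pics/c5.png',np.hstack([a,b])[:,:,::-1])
E
```

```text
time: 7.45
tool_pos: [579.2, -69.4, 250.8]
tcp_rot: [3.14, -0.004, 0.001]
contact_force: [0.2, -0.3, -1.3]
grip_width: 22.2
finger_force: 30.0
```

View pics/c5.png

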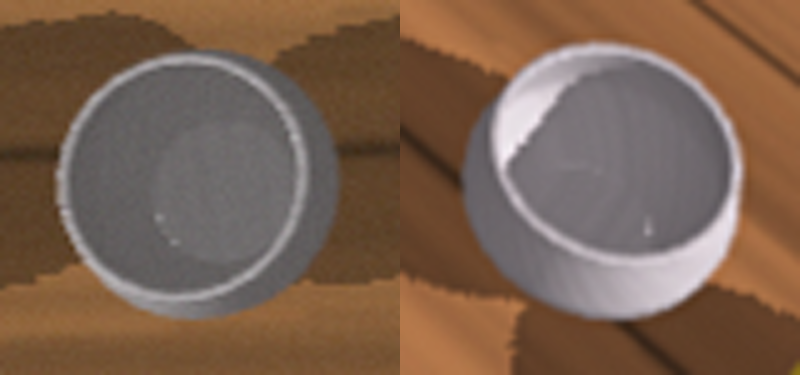

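The bowl rim shows as a bright ellipse. Its centre is at top pixel ≈(181.2,284.7), 50 px wide (≈101 mm, as it should be), and at scene pixel ≈(431.2,290.4).

Run:
```python
from h import *
print(plane('top',181.2,284.7,80),plane('scene',431.2,290.4,80))
# scene camera: bounding-box centre of a true rim circle vs projection, at the estimate
for n in('top','scene'):
    q=np.array([proj(n,(497+50*np.cos(a),308+50*np.sin(a),80)) for a in np.linspace(0,6.28,200)]); print(n,q.min(0),q.max(0),(q.min(0)+q.max(0))/2,proj(n,(497,308,80)))
```

```text
[496.553715   309.99134338  80.        ] [498.40634049 312.80790367  80.        ]
top [157.09234244 259.77298083] [207.2385655  309.57125366] [182.16545397 284.67211724] (np.float64(182.20501826975163), np.float64(284.4647558930079))
scene [404.7834915  266.98545243] [454.9919206  311.26363658] [429.88770605 289.12454451] (np.float64(429.75658986338044), np.float64(288.4155148247317))
```

```bash
python3 -m creep '-0.002 0.01 0 0 0 0 0;-0.005 0.025 0 0 0 0 0;-0.008 0.037 0 0 0 0 0;-0.008 0.037 0 0 0 0 0;-0.008 0.037 0 0 0 0 0;-0.008 0.037 0 0 0 0 0;-0.008 0.037 0 0 0 0 0;-0.008 0.037 0 0 0 0 0'; python3 -m creep '-0.008 0.037 0 0 0 0 0;-0.008 0.036 0 0 0 0 0;-0.006 0.03 0 0 0 0 0;-0.003 0.015 0 0 0 0 0;-0.001 0.005 0 0 0 0 0;0 0 0 0 0 0 0;0 0 -0.02 0 0 0 0;0 0 0 0 0 0 0'
python3 - <<'E'
from h import *
s=cap('scene','s6.png');t=cap('top','t6.png')
a=cv2.resize(t[240:340,125:225],None,fx=4,fy=4,interpolation=2);b=cv2.resize(s[240:340,388:488],None,fx=4,fy=4,interpolation=2)
cv2.imwrite('pics/c6.png',np.hstack([a,b])[:,:,::-1])
E
```

```text
time: 8.22
tool_pos: [521.6, 189.9, 245.3]
tcp_rot: [3.141, 0.004, 0.001]
contact_force: [1.2, -0.2, -2.4]
grip_width: 22.1
finger_force: 30.0
time: 8.88
tool_pos: [496.2, 309.0, 223.6]
tcp_rot: [3.138, 0.006, -0.0]
contact_force: [-0.2, -0.3, -3.3]
grip_width: 22.1
finger_force: 30.0
```

View pics/c6.png

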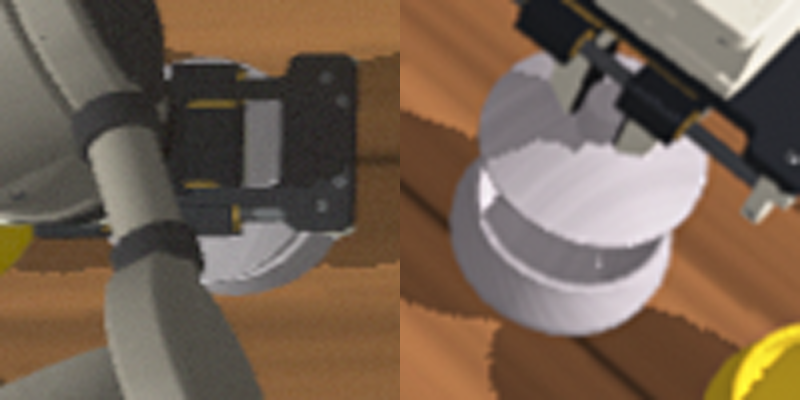

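The lid hangs over the bowl and hides part of its mouth. In the scene crop its brim spans columns 480–708 with its bottom at row 248, which I compare with a projected brim.

Run:
```python
from h import *
L=388+(480.5-400)/4-.5;R=388+(708.5-400)/4-.5;B=240+248.5/4-.5
print('meas',(L+R)/2,B,R-L)
A=np.linspace(0,6.28,200)
for x,y in((496.2,309),(494.2,309),(498.2,309),(496.2,311),(496.2,307)):
    q=np.array([proj('scene',(x+54*np.cos(a),y+54*np.sin(a),z)) for a in A for z in(133,136.5)]);print(x,y,(q[:,0].min()+q[:,0].max())/2,q[:,1].max(),np.ptp(q[:,0]))
print('rim with 497.5,311:'); q=np.array([proj('scene',(497.5+50*np.cos(a),311+50*np.sin(a),80)) for a in A]);print(q.min(0),q.max(0))
```

```text
meas 436.125 301.625 57.0
496.2 309 436.55659200271134 301.2239570854688 57.621650344873956
494.2 309 437.2128197485728 300.5534225446586 57.57985581014498
498.2 309 435.89918206172786 301.89574151139357 57.66350209486251Traceback (most recent call last):
  File "<stdin>", line 6, in <module>
  File "h.py", line 13, in proj
    c=viewer.camera_info(n); o,_=ray(n,0,0); R=np.array(c['rotation'])
                                 ~~~^^^^^^^
  File "h.py", line 6, in ray
    c=viewer.camera_info(n); R=np.array(c['rotation']);
ValueError: time passes only in moves, steps and waits
```

```bash
python3 -m creep '0 0.002 -0.01 0 0 0 0;0 0 -0.012 0 0 0 0;0 0 -0.012 0 0 0 0;0 0 -0.008 0 0 0 0;0 0 -0.003 0 0 0 0;0 0 -0.002 0 0 0 0;0 0 -0.001 0 0 0 0;0 0 0 0 0 0 0'
```

```text
time: 9.65
tool_pos: [497.8, 312.8, 179.6]
tcp_rot: [-3.141, -0.001, 0.001]
contact_force: [-0.5, -0.3, -1.8]
grip_width: 22.3
finger_force: 30.0
```

```bash
python3 -m creep '0 0 -0.0015 0 0 0 0;0 0 -0.0015 0 0 0 0;0 0 0 0 0 0 0'
```

```text
time: 9.9
tool_pos: [497.5, 312.8, 176.2]
tcp_rot: [3.141, 0.0, 0.001]
contact_force: [0.1, -0.0, -1.3]
grip_width: 22.5
finger_force: 30.0
```

```bash
python3 -m creep '-0.0012 -0.0013 0 0 0 0 0;0 0 -0.001 0 0 0 0;0 0 -0.001 0 0 0 0;0 0 0 0 0 0 0'; python3 -m creep '0 0 -0.001 0 0 0 0;0 0 -0.001 0 0 0 0;0 0 0 0 0 0 0'
```

```text
time: 10.23
tool_pos: [496.2, 311.4, 174.1]
tcp_rot: [3.141, 0.0, 0.001]
contact_force: [-0.2, 0.5, -2.1]
grip_width: 22.2
finger_force: 30.0
time: 10.48
tool_pos: [496.2, 311.4, 172.0]
tcp_rot: [3.141, 0.0, 0.001]
contact_force: [-0.5, 0.9, -1.4]
grip_width: 22.1
finger_force: 30.0
```

Run:
```python
from h import *
s=cap('scene','s7.png')
cv2.imwrite('pics/c7.png',cv2.resize(s[240:340,388:488],None,fx=5,fy=5,interpolation=2)[:,:,::-1])
```

```text
(no output)
```

View pics/c7.png

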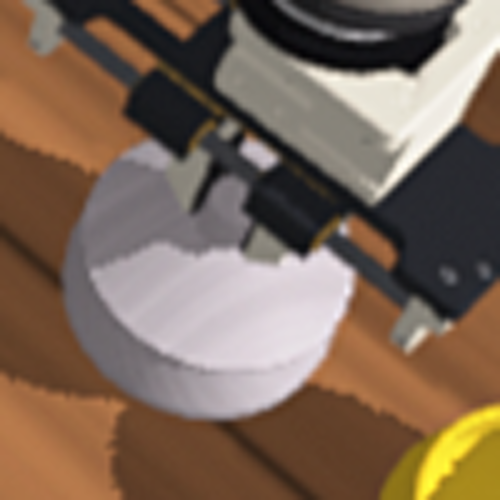

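The lid sits centred on the bowl with almost no gap and no side force. I lower it the last bit until it touches.

```bash
python3 -m creep '0 0 -0.001 0 0 0 0;0 0 0 0 0 0 0;0 0 0 0 0 0 0'; python3 -m creep '0 0 -0.001 0 0 0 0;0 0 0 0 0 0 0;0 0 0 0 0 0 0'
```

```text
time: 10.78
tool_pos: [496.3, 311.5, 171.2]
tcp_rot: [3.141, 0.0, 0.001]
contact_force: [-0.0, -0.5, -1.9]
grip_width: 22.2
finger_force: 30.0
time: 11.03
tool_pos: [496.4, 311.5, 170.5]
tcp_rot: [-3.142, -0.0, 0.001]
contact_force: [0.2, -0.5, 1.3]
grip_width: 22.4
finger_force: 30.0
```

```bash
python3 -m creep '0 0 -0.0005 0 0 0 0;0 0 0 0 0 0 0;0 0 0 0 0 0 0'; python3 -m creep '0 0 0 0 0 0 50;0 0 0 0 0 0 50;0 0 0 0 0 0 50;0 0 0 0 0 0 50;0 0 0 0 0 0 50;0 0 0 0 0 0 50;0 0 0 0 0 0 50;0 0 0 0 0 0 50'; python3 -m creep '0 0 0.005 0 0 0 50;0 0 0.015 0 0 0 50;0 0 0.025 0 0 0 50;0 0 0.03 0 0 0 50;0 0 0.03 0 0 0 50;0.001 -0.035 0 0 0 0 50;0.001 -0.04 0 0 0 0 50;0.001 -0.04 0 0 0 0 50'; python3 -m creep '0.001 -0.04 0 0 0 0.12 40;0 -0.04 0 0 0 0.12 35;-0.01 -0.04 0 0 0 0.12 35;-0.01 -0.04 0 0 0 0.12 35;-0.01 -0.03 0 0 0 0.12 35;-0.01 -0.01 0 0 0 0.12 35;-0.01 0 0 0 0 0.12 35;-0.01 0 0 0 0 0.12 35'
python3 - <<'E'
from h import *
s=cap('scene','s8.png');t=cap('top','t8.png')
a=cv2.resize(t[240:340,125:225],None,fx=4,fy=4,interpolation=2);b=cv2.resize(s[240:340,388:488],None,fx=4,fy=4,interpolation=2)
cv2.imwrite('pics/c8.png',np.hstack([a,b])[:,:,::-1])
E
```

```text
time: 11.28
tool_pos: [496.4, 311.5, 170.4]
tcp_rot: [-3.141, -0.001, 0.001]
contact_force: [-1.5, -1.5, 5.6]
grip_width: 22.1
finger_force: 30.0
time: 11.95
tool_pos: [496.3, 311.5, 169.7]
tcp_rot: [3.141, 0.0, 0.001]
contact_force: [-0.2, -0.6, -0.4]
grip_width: 46.1
finger_force: 0.0
time: 12.62
tool_pos: [499.1, 195.8, 275.7]
tcp_rot: [-3.141, -0.002, 0.003]
contact_force: [0.3, -0.5, -0.4]
grip_width: 45.7
finger_force: 0.0
time: 13.28
tool_pos: [442.1, 7.8, 275.3]
tcp_rot: [3.141, -0.0, 0.926]
contact_force: [-0.1, 0.6, 0.2]
grip_width: 32.5
finger_force: 0.0
```

View pics/c8.png

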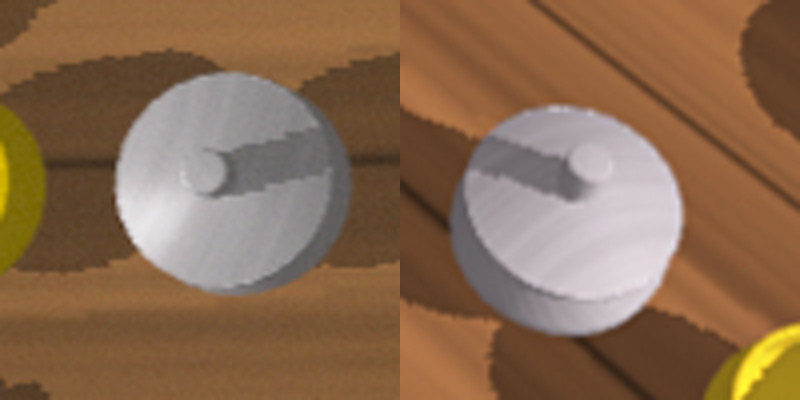

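The lid is seated level and centred on the bowl in both views. Next I grip the handle again and shut the drawer.

```bash
python3 -m creep '-0.007 -0.012 0 0 0 0.12 35;0 0 0 0 0 0.12 35;0 0 0 0 0 0.12 35;0 0 0 0 0 0.12 35;0 0 -0.03 0 0 0.12 35;0 0 -0.03 0 0 0.03 35;0 0 0 0 0 0 35;0 0 0 0 0 0 35'
```

```text
time: 14.05
tool_pos: [435.5, -2.9, 214.5]
tcp_rot: [-3.139, -0.0, 1.549]
contact_force: [0.1, -0.8, 0.6]
grip_width: 31.7
finger_force: 0.0
```

```bash
python3 -m creep '-0.001 -0.002 -0.03 0 0 0.01 35;0 0 -0.03 0 0 0 35;0 0 -0.015 0 0 0 35;0 0 -0.006 0 0 0 35;0 0 0 0 0 0 35'; python3 -m creep '0 0 0 0 0 0 0;0 0 0 0 0 0 0;0 0 0 0 0 0 0;0 0 0 0 0 0 0'; python3 -m creep '0.005 0 0 0 0 0 0;0.01 0 0 0 0 0 0;0.015 0 0 0 0 0 0;0.018 -0.0005 0 0 0 0 0;0.018 0 0 0 0 0 0;0.018 -0.0005 0 0 0 0 0;0.018 0 0 0 0 0 0;0.015 -0.0005 0 0 0 0 0'
```

```text
time: 14.47
tool_pos: [435.3, -5.2, 134.1]
tcp_rot: [3.141, -0.0, 1.561]
contact_force: [-0.2, 0.7, -0.5]
grip_width: 32.3
finger_force: 0.0
time: 14.8
tool_pos: [435.4, -5.3, 134.9]
tcp_rot: [3.139, 0.0, 1.562]
contact_force: [-0.4, -0.0, 4.3]
grip_width: 11.2
finger_force: 30.0
time: 15.47
tool_pos: [553.1, -7.3, 134.9]
tcp_rot: [3.14, 0.001, 1.562]
contact_force: [-1.9, -2.1, 5.2]
grip_width: 11.1
finger_force: 30.0
```

```bash
python3 -m creep '0.01 0 0 0 0 0 0;0.01 0 0 0 0 0 0;0.008 0 0 0 0 0 0;0.005 0 0 0 0 0 0;0.003 0 0 0 0 0 0;0 0 0 0 0 0 0'
```

```text
time: 15.97
tool_pos: [588.7, -7.8, 134.9]
tcp_rot: [3.139, 0.002, 1.562]
contact_force: [0.5, -5.2, 4.6]
grip_width: 11.3
finger_force: 30.0
```

```bash
python3 -m creep '0.003 0 0 0 0 0 0;0.003 0 0 0 0 0 0;0 0 0 0 0 0 0'
```

```text
time: 16.22
tool_pos: [589.5, -7.8, 134.7]
tcp_rot: [-3.131, 0.002, 1.563]
contact_force: [-20.0, -7.3, 19.5]
grip_width: 10.9
finger_force: 30.0
```

A 20 N reaction says the drawer is against its stop. I let go, withdraw and check.

```bash
python3 -m creep '-0.003 0 0 0 0 0 0;0 0 0 0 0 0 0;0 0 0 0 0 0 35;0 0 0 0 0 0 35;0 0 0 0 0 0 35;0 0 0 0 0 0 35'; python3 -m creep '0 0 0.02 0 0 0 35;0 0 0.04 0 0 0 35;0 0 0.04 0 0 0 35;0 0 0.04 0 0 0 35;-0.04 0 0 0 0 0 35;-0.04 0 0 0 0 0 35;-0.04 0 0 0 0 0 35;-0.04 0 0 0 0 0 35'; python3 -m creep '-0.01 0 0 0 0 0 35;0 0 0 0 0 0 35;0 0 0 0 0 0 35'
python3 - <<'E'
from h import *
s=cap('scene','s9.png');t=cap('top','t9.png')
a=cv2.resize(t[180:300,260:420],None,fx=2.5,fy=2.5,interpolation=2);b=cv2.resize(s[130:330,180:470],(400,276),interpolation=2)
cv2.imwrite('pics/c9.png',np.hstack([a,cv2.copyMakeBorder(b,0,24,0,0,0)])[:,:,::-1])
hs=cv2.cvtColor(s,cv2.COLOR_RGB2HSV);m=cv2.inRange(hs,(0,0,140),(180,60,255));k=np.zeros_like(m);k[205:262,245:310]=m[205:262,245:310]
cs,_=cv2.findContours(k,0,1);c=max(cs,key=cv2.contourArea)[:,0];print('handle px rightmost',c[c[:,0].argmax()],'topmost',c[c[:,1].argmin()])
E
```

```text
time: 16.72
tool_pos: [590.7, -6.4, 133.7]
tcp_rot: [3.141, -0.0, 1.563]
contact_force: [-0.8, 0.4, -0.7]
grip_width: 30.7
finger_force: 0.0
time: 17.38
tool_pos: [428.9, -6.3, 273.6]
tcp_rot: [3.141, -0.0, 1.563]
contact_force: [-0.1, -0.4, 0.0]
grip_width: 32.2
finger_force: 0.0
time: 17.63
tool_pos: [421.5, -6.7, 274.5]
tcp_rot: [3.139, 0.0, 1.562]
contact_force: [0.7, -0.9, -0.6]
grip_width: 32.2
finger_force: 0.0
handle px rightmost [309 240] topmost [276 205]
```

View pics/c9.png

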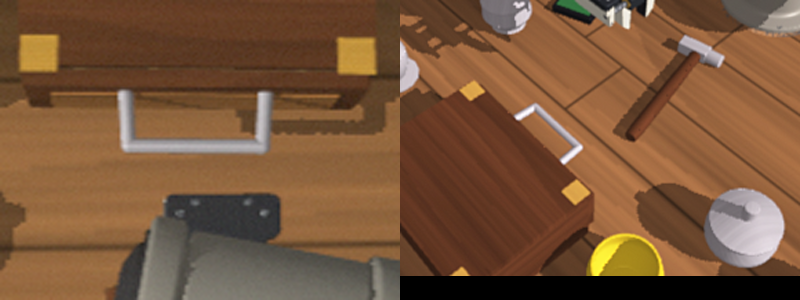

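The drawer is shut: the bar is back at x≈588, against the stop, and the front meets the chest. The lid is on the bowl and the hammer is where it was. I hand in.

```bash
python3 -c "
from plant import order
print(order.close_job())"
```

```text
the job is handed in; nothing more can be done
None
```

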